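Show the press plunger's tip to the inspection camera

TASK

Turn the black keeper knob on the dock clockwise by about a quarter turn to free the plungers, then draw the wide-headed plunger straight up out of its bore and tilt it so that its tip looks squarely into the lens of the inspection camera, about 50 mm in front of the glass. Finish while holding it still there in the gripper, raised and touching nothing else. Do not touch the camera, leave the slim plunger in its bore, the knob turned clear, and everything else where it stands.

Things in the scene. Friction and masses are not known exactly. Their poses are not given: they have to be found in the camera images.
- dock: aluminium dock block, fixed: 70 mm in its x, 230 mm in its y, 84 mm high. Origin: centre of its underside, on the bench; z up. In its flat top are two round blind bores, 19 mm wide and 76 mm deep, at y = +80 mm and y = -80 mm; a steel plunger hangs by its shoulder in each. The keeper knob stands at the centre of the top
- keeper (a joint): turn of the keeper knob about the vertical through the dock's origin, rad. At 0 its grip bar and tongue lie along the dock's y axis, the tongue reaching over both plungers' shoulders and locking them; grows as it is turned clockwise seen from above, to a stop at 1.57 (bar along the dock's x). Starts at 0 to 0.2; clear of the shoulders above 0.6. Light friction (0.04 N m); stays where left
- keeper_grip (a point): point on the keeper's axis inside its grip bar, 122 mm above the bench: where to take it. The bar is black, upright, 42 mm long, 12 mm thick, from 96 to 138 mm above the bench, fixed on a flat dark steel tongue (128 mm long, 16 mm wide, from 90 to 96 mm above the bench) that runs the same way
- plunger: the wide-headed steel plunger, 0.2 to 0.4 kg, 123 mm long. Origin: centre of its flat tip; z from tip to head. Shaft 16 mm diameter from 0 to 70 mm, shoulder 44 mm diameter from 70 to 75 mm, ringed cylindrical head 28 mm diameter from 75 to 123 mm. Starts upright in either bore, shoulder on the dock: tip 14 mm, head's top 137 mm above the bench; it must rise 70 mm to leave the bore
- slim_plunger: the other steel plunger, in the other bore: same shaft and shoulder, but its head is 16 mm in diameter and runs from 75 to 115 mm. Origin: centre of its tip face, z towards the head. It stays in its bore
- camera: inspection camera stand fixed to the bench: dark base plate 110 x 90 x 14 mm (from 35 mm in front of the origin to 75 mm behind it) with a post behind. Origin: on the bench right below the lens; it faces its own -x, roughly to the robot; z up
- lens: the camera's head on that stand: black barrel 36 mm diameter and 40 mm long on a white box 42 x 42 x 50 mm behind it. Origin: centre of the lens glass, 120 mm above the bench. Its z axis is the viewing direction, out of the lens: 55 degrees up from the level (35 degrees from the vertical), towards the camera's -x
- focus (a point): the point of sharp focus, on the viewing axis 50 mm in front of the lens glass, 161 mm above the bench
- die_ring: bystander: steel ring 42 mm diameter, 22 mm high, near the dock; origin under its centre
- anvil: bystander: steel cylinder 32 mm diameter, 30 mm high, behind the dock; origin under its centre
- vial: bystander: small capped vial 30 mm diameter, 60 mm high, beside the camera on the dock's side; origin under its centre
- cup: bystander: small white cup 48 mm diameter, 40 mm high, on the camera's other side; origin under its centre
- mortar: bystander: white mortar bowl 100 mm diameter, 55 mm high; origin under its centre
- jar: bystander: white jar with screw cap, 76 mm diameter, 140 mm high, at the back; origin under its centre
- spatula: bystander: steel spatula 170 mm long lying flat at the back; origin under its middle
There are look-alikes about, which are no part of the job. What is shaped like the plunger but yellow is not meant.

How it is judged:
By the outcome, as a careful person would: the job done as asked, in the order asked, and still so for the second after the job is handed in, while the arm keeps its last pose, push and grip.
It also fails if it takes over 58 s, if anything falls off the work surface, if the arm or the gripper's body presses on something with over 40 N, if the wrist force passes 120 N, or if a joint passes its speed limit or range.

ROBOT

A 7-joint arm with a two-finger parallel gripper is mounted at the origin on the work surface. World frame = base frame: x ahead of the robot, y to its left, z up, the work surface at z = 0. Lengths are in mm, angles in rad, forces in N, time in s.
With the tool pointing down it reaches from about 425 to 875 mm from the base axis. Payload 8.4 kg.
Tool frame: the origin (TCP) lies at the very end of the fingers, on their centre line; the grasp point (between the pads) lies 19 mm behind it (env.grip_depth is the distance from the TCP to the grasp point, in mm); z points along the fingers, y is the line along which they close (so a half turn about z gives the same grasp; the last joint's range is limited). The gripper opens to 87 mm and grips with 3 to 60 N. Pads are 19 mm wide; open, the fingers measure 117 mm over their backs; the gripper's body (75 mm by 190 mm) begins 51 mm behind the grasp point.
Start: joints at [1.247, 0.333, 0.04, 1.465, -0.013, 1.343, -0.059], TCP at [144.872, -633.621, 222.546] pointing down, gripper open.
Joint ranges: [-2.58, 2.58], [-0.38, 2.09], [-1.3, 1.39], [0.25, 2.4], [-1.5, 4.64], [0.08, 2.09], [-2.65, 2.65]. Speed limits (rad/s): [2.22, 2.22, 2.79, 2.79, 3.14, 3.14, 3.14].

INTERFACE

Orientations are given as a 3x3 rotation matrix whose columns are the frame's x, y, z axes.
In Python, from bench import env gives the robot as it stands. The module is installed in compiled form; this text tells all that it offers.
- The arm moves only by the shell command python3 -m pendant 'ROWS' [FORCE]. ROWS is a JSON object of lists of equal length, an entry for each row: "grip": the finger opening in cm, from 0 to 8.7; "delta_pos": the shift along the tool's x, y, z in cm, a list of three; "roll": the turn about the tool's z in rad. In form: {"grip": [grip, ...], "delta_pos": [[dx, dy, dz], ...], "roll": [roll, ...]}. A call has 1 to 5 rows; each row is the pose to reach, as a shift and turn from the pose commanded when the call began, along the tool's axes at that moment; what a row does not reach only later rows make up. A row lasts 1/8 s, in which the tool goes at most 62.5 mm and 10.7 degrees, less where a joint would pass 70% of its speed; a pose out of reach is approached as far as the arm can. A call with a gripper value outside its range is refused whole. The fingers move at their own pace and stop on an object; FORCE is the grip in N (left out, the last holds). Time passes only in rows, so rows that repeat a pose let the fingers close. It gives the time, the measured TCP pose, the force, the opening and the grip force at its end, in the units of the state.
- env.get_obs(): the state, without advancing time (a new reading comes with each control period).
- env.get_image(name): name is "scene" or "top" or "wrist"; returns (picture, depth): 480x640x3 uint8, red, green, blue; 480x640 float32, mm along the optical axis (not along the pixel's ray), 0 where there is no reading.
- env.get_calibration(name): a dict with "fx", "fy", "cx", "cy" (pixels), "k1" (the pictures are not rectified: a ray, as slopes to the right and down, at radius r is drawn at 1 + k1 r^2 times it, then the intrinsics apply), "view" (4x4, takes a point from world to camera coordinates); the wrist camera has in their place "mount" (4x4, takes a point from camera to tool coordinates, whose origin is the TCP and whose axes are the flange's). Camera axes: x right, y up, looking along -z (the intrinsics and any distortion apply to the point x, -y, -z); pixel columns grow to the right and rows downward; lengths in mm; the calibration is good to about 2 mm. A picture is of the moment at which its call begins: read the wrist's pose just before it. get_calibration takes no time and is no camera call.
- env.close_job(): hands the job in; it is judged then, once.
The state is a dict: "t": time; "joint_positions": joint angles; "joint_vel": joint speeds; "effort": joint torques, N m; "eef_pos": TCP position; "tool_rot": TCP orientation; "ft_force": force on the tool from outside, world axes, zero at the start; "ft_torque": the same for the moment, N m; "grip_width": finger opening in mm; "finger_force": force on a finger pad.
Only numpy, scipy, OpenCV 4.12 (cv2) and the standard library are available. Lean on these libraries where they do the work, as an engineer would, in place of code of your own. Each camera call takes 0.05 s, during which the arm holds its last target. There are 200 camera calls.

## Working session

There is one attempt and no reset: what is moved stays moved. The work goes in short steps, Python scripts to look and compute and a shell command to move; the robot and the scene stay as the last step left them, time stands still between calls to the robot, and variables do not carry over. Pictures are saved under pics/ and viewed, at most 10 in all, crops included, and the job is handed in when it is done.

```bash
mkdir -p pics
cat > h.py <<'E'
import numpy as np, cv2
from bench import env
def K(n):
    c=env.get_calibration(n); return c
def snap(n,fn):
    o=env.get_obs(); im,d=env.get_image(n)
    cv2.imwrite(fn,im[:,:,::-1]); np.savez(''+n+'.npz',im=im,d=d,p=o['eef_pos'],R=o['tool_rot']); return im,d
def c2w(n,p=None,R=None):
    c=K(n)
    if n!='wrist': return np.linalg.inv(np.array(c['view']))
    T=np.eye(4);T[:3,:3]=R;T[:3,3]=p
    return T@np.array(c['mount'])
def ray(n,u,v,p=None,R=None):
    c=K(n); k=c['k1']
    x=(np.asarray(u,float)-c['cx'])/c['fx']; y=(np.asarray(v,float)-c['cy'])/c['fy']
    a,b=x.copy(),y.copy()
    for _ in range(20):
        s=1+k*(a*a+b*b); a,b=x/s,y/s
    T=c2w(n,p,R)
    D=np.stack([a,-b,-np.ones_like(a)],-1)@T[:3,:3].T
    return T[:3,3],D      # depth d -> o+D*d
def onplane(n,u,v,z,p=None,R=None):
    o,D=ray(n,u,v,p,R); return o+D*((z-o[2])/D[...,2])[...,None]
def cloud(n):
    f=np.load(''+n+'.npz'); d=f['d']; v,u=np.mgrid[:480,:640]
    o,D=ray(n,u,v,f['p'],f['R']); return f['im'],np.where(d[...,None]>0,o+D*d[...,None],np.nan)
E
python3 - <<'E'
from h import *
for n in('scene','top'): snap(n,f'pics/{n}0.png'); print({k:np.round(v,3).tolist() for k,v in K(n).items()})
print(env.get_obs()); print(K('wrist'))
E
```

```text
{'fx': 519.38, 'fy': 519.38, 'cx': 330.931, 'cy': 241.474, 'k1': -0.01, 'view': [[0.018, 1.0, -0.015, -45.621], [-0.763, 0.023, 0.646, 332.08], [0.647, -0.0, 0.763, -1405.007], [0.0, 0.0, 0.0, 1.0]]}
{'fx': 476.154, 'fy': 476.154, 'cx': 316.017, 'cy': 231.986, 'k1': -0.114, 'view': [[-0.144, -0.99, -0.001, 81.654], [0.967, -0.141, 0.212, -578.541], [-0.21, 0.029, 0.977, -849.91], [0.0, 0.0, 0.0, 1.0]]}
{'t': 0.1, 'joint_positions': array([ 1.24680669,  0.33381787,  0.03986269,  1.46617899, -0.01339166,
        1.34330323, -0.05848305]), 'joint_vel': array([-0.00068981, -0.00227693, -0.00045574, -0.00301952, -0.00062746,
       -0.00013189,  0.00237256]), 'effort': array([ 4.70365252e-03, -6.57811689e+01,  1.33982018e+00, -4.04704642e+01,
       -5.99473086e-02,  4.10214358e-02,  7.43361647e-05]), 'eef_pos': array([ 144.76948418, -633.2377831 ,  221.76441094]), 'tool_rot': array([[ 9.74838028e-01,  2.22913984e-01, -4.18117339e-04],
       [ 2.22914354e-01, -9.74837057e-01,  1.37976027e-03],
       [-1.00028416e-04, -1.43824714e-03, -9.99998961e-01]]), 'ft_force': array([-0.62101139, -0.50169516, -0.3260872 ]), 'ft_torque': array([ 0.00506741,  0.02785225, -0.04675401]), 'finger_force': 0.0, 'grip_width': 87.09779890170076}
{'fx': 366.6261912295979, 'fy': 366.6261912295979, 'cx': 322.01566518934663, 'cy': 236.73233083902284, 'k1': -0.031078778413583454, 'mount': array([[-9.05001494e-04,  9.53410099e-01,  3.01675927e-01,
         8.25005039e+01],
       [ 9.99999590e-01,  8.63271026e-04,  2.71648487e-04,
         8.42918441e-01],
       [-1.43567556e-06,  3.01676049e-01, -9.53410490e-01,
        -1.61402691e+02],
       [ 0.00000000e+00,  0.00000000e+00,  0.00000000e+00,
         1.00000000e+00]])}
```

View pics/scene0.png

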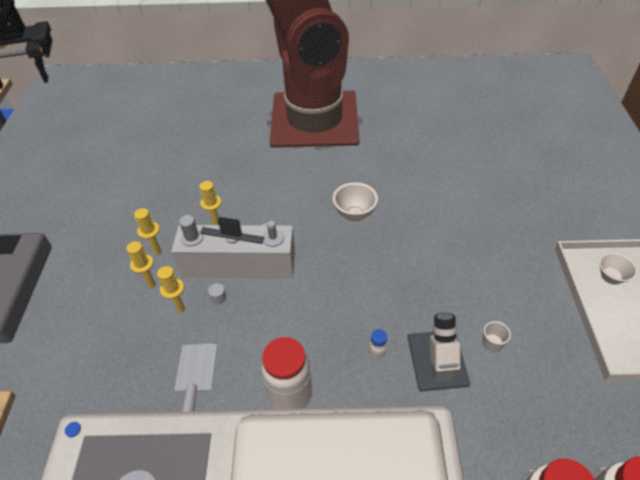

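View pics/top0.png

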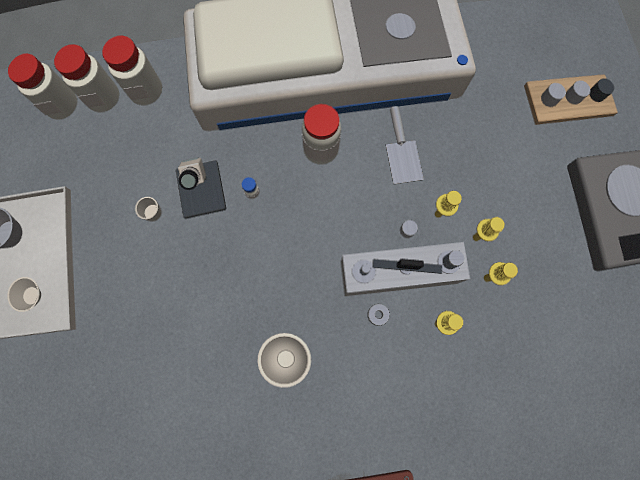

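Scene: the dock is at about (235,250). The wide-headed grey plunger is at (189,228), the slim one at (271,230), and the black keeper bar at (230,225). Yellow look-alikes stand at (208,190), (146,220), (138,255) and (170,285). The camera stand is at (444,345). In the top view, the wide head is at (453,260), the slim one at (366,268), the keeper at (410,264) and the lens at (188,178).

Now I'll measure these from the depth images.

Run:
```python
from h import *
r=lambda a:np.round(a,1).tolist()
for n in('top','scene'):
    im,P=cloud(n); z=P[...,2]; hsv=cv2.cvtColor(im,cv2.COLOR_RGB2HSV)
    box=(330,480,230,300) if n=='top' else (165,300,205,285)
    roi=np.zeros(z.shape,bool); roi[box[2]:box[3],box[0]:box[1]]=1
    m=roi&(abs(z-84)<5)
    q=P[m][:,:2]; rc=cv2.minAreaRect(q.astype(np.float32)); print(n,'docktop',rc,m.sum(),np.median(z[m]))
    for nm,h,lo in(('head',137,4),('slim',129,4)):
        mm=(roi&(abs(z-h)<4)&(hsv[...,2]>70)&(hsv[...,1]<60)).astype(np.uint8)
        k,l,s,c=cv2.connectedComponentsWithStats(mm)
        for i in range(1,k):
            if s[i,4]>12: print(nm,c[i],s[i,4],r(P[l==i].mean(0)), r(np.ptp(P[l==i],axis=0)))
    mm=roi&(hsv[...,2]<50)&(z>120); 
    if mm.sum()>20: print('knob',r(np.nanmean(P[mm],0)),cv2.minAreaRect(P[mm][:,:2].astype(np.float32)),mm.sum())
    y=cv2.inRange(hsv,(20,120,80),(35,255,255)); k,l,s,c=cv2.connectedComponentsWithStats(y)
    for i in range(1,k):
        if s[i,4]>60:
            q=P[l==i]; top=q[q[:,2]>np.nanmax(q[:,2])-8]; print('yellow',r(c[i]),r(np.nanmean(top,0)))
    for nm,b in (('lensregion',(165,235,150,220) if n=='top' else (405,470,305,395)),):
        R=np.zeros(z.shape,bool);R[b[2]:b[3],b[0]:b[1]]=1
        mb=R&(hsv[...,2]<65)&(abs(z-14)<6); print('base',cv2.minAreaRect(P[mb][:,:2].astype(np.float32)),mb.sum())
        mw=R&(hsv[...,2]<90)&(z>90); print('barrel',r(np.nanmean(P[mw],0)),r(np.nanmin(P[mw],0)),r(np.nanmax(P[mw],0)),mw.sum())
a=[cv2.imread('pics/top0.png')[225:305,335:495],cv2.imread('pics/top0.png')[150:225,160:260],cv2.imread('pics/scene0.png')[300:395,400:480]]
a=[cv2.resize(x,(390,290),interpolation=cv2.INTER_CUBIC) for x in a+[cv2.imread('pics/scene0.png')[200:290,165:305]]]
cv2.imwrite('pics/crop0.png',np.vstack([np.hstack(a[:2]),np.hstack(a[2:])]))
```

```text
top docktop ((491.43994140625, -157.50131225585938), (231.96121215820312, 71.14865112304688), 87.46666717529297) 3427 83.3354786255145
head [455.87894737 257.35789474] 190 [487.8, -236.7, 136.2] [27.6, 26.8, 7.3]
slim [365.   267.75] 60 [494.4, -76.3, 128.2] [14.1, 14.3, 6.3]
knob [488.9, -163.6, 134.5] ((489.96466064453125, -186.7567596435547), (101.4632797241211, 20.97184181213379), 83.08442687988281) 191
yellow [447.9, 203.3] [598.4, -259.2, 121.7]
yellow [489.5, 228.4] [538.2, -328.7, 121.8]
yellow [502.2, 272.4] [452.3, -334.0, 121.8]
yellow [448.9, 322.4] [378.6, -217.0, 121.9]
base ((719.6697387695312, 221.07998657226562), (106.964111328125, 88.98468017578125), 4.7366437911987305) 116
barrel [707.9, 218.3, 118.5] [689.2, 201.6, 96.1] [735.6, 237.7, 129.4] 174
scene docktop ((475.9627990722656, -163.76043701171875), (187.99722290039062, 237.9831085205078), 19.29602813720703) 2153 83.89682977852965
head [186.78676471 220.375     ] 136 [491.4, -234.3, 136.3] [29.8, 26.5, 6.8]
slim [188.08163265 226.36734694] 49 [500.3, -232.0, 129.1] [21.3, 27.1, 7.6]
slim [270.33333333 223.8       ] 45 [497.8, -76.3, 128.2] [16.8, 13.6, 5.8]
knob [498.8, -154.5, 131.1] ((497.18646240234375, -154.95884704589844), (36.44295120239258, 11.2633638381958), 81.62808990478516) 134
yellow [209.6, 199.3] [493.3, -176.6, 134.5]
yellow [147.0, 227.6] [458.0, -331.9, 122.1]
yellow [140.3, 261.1] [543.5, -327.0, 122.6]
yellow [170.6, 285.8] [603.9, -257.7, 122.1]
base ((0.0, 0.0), (0.0, 0.0), 0.0) 0
barrel [724.3, 220.2, 115.6] [696.1, 204.1, 92.3] [741.2, 240.8, 130.5] 342
```

View pics/crop0.png

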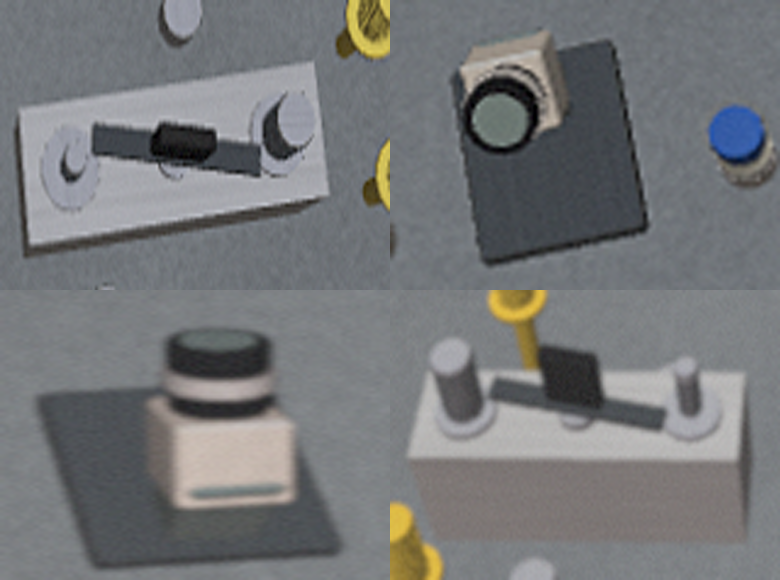

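Candidates for the plunger:
- The grey one at top (455,257): head 27 mm wide, so this is the wide-headed one.
- The grey one at top (365,268): head 14 mm, so slim.
- Yellow at top (448,203), (490,228), (502,272) and (449,322): wrong colour.

The enlarged crop confirms it, and the keeper is turned slightly clockwise. Next come precise angles and the camera pose.

Run:
```python
from h import *
f=lambda c,x0,y0,w,h:(x0+c[:,0]/390*w, y0+c[:,1]/290*h)
A=np.array
def ang(a,b): d=b-a; return np.degrees(np.arctan2(d[1],d[0])).round(1)
u,v=f(A([[93.,138],[261,160]]),335,225,160,80); t=onplane('top',u,v,96); print('tongue top',t.round(1),t.mean(0),ang(t[1],t[0]),np.linalg.norm(t[1]-t[0]))
u,v=f(A([[492.-390,388-290],[664-390,417-290]]),165,200,140,90); t=onplane('scene',u,v,96); print('tongue scene',t.round(1),t.mean(0),ang(t[0],t[1]),np.linalg.norm(t[1]-t[0]))
u,v=f(A([[455-390.,90],[612-390,40],[648-390,230],[485-390,262]]),160,150,100,75); p=onplane('top',u,v,14); print('plate top',p.round(1),'x axis',ang(p[2],p[1]),'y axis',ang(p[1],p[0]),ang(p[2],p[3]))
u,v=f(A([[40.,398-290],[98,566-290],[342,550-290]]),400,300,80,95); p=onplane('scene',u,v,14); print('plate scene',p.round(1),ang(p[0],p[1]),ang(p[1],p[2]))
u,v=f(A([[500-390.,122]]),160,150,100,75); print('glass top',onplane('top',u,v,120))
u,v=f(A([[218.,340-290]]),400,300,80,95); print('glass scene',onplane('scene',u,v,120))
im,P=cloud('top'); print(P[178:185,186:192].reshape(-1,3).mean(0))
im,P=cloud('scene'); print(P[315:318,441:449].reshape(-1,3).mean(0))
```

```text
tongue top [[ 504.6  -96.3   96. ]
 [ 474.9 -219.7   96. ]] [ 489.79127823 -157.99690061   96.        ] 76.5 126.85413746453598
tongue scene [[ 481.8 -215.7   96. ]
 [ 508.8  -92.5   96. ]] [ 495.26801251 -154.13150111   96.        ] 77.6 126.16196819560426
plate top [[761.8 267.2  14. ]
 [777.4 179.8  14. ]
 [668.  171.2  14. ]
 [663.2 258.7  14. ]] x axis 4.5 y axis 100.1 93.1
plate scene [[679.2 176.   14. ]
 [786.3 184.2  14. ]
 [779.1 271.2  14. ]] 4.4 94.8
glass top [[700.65207199 219.40759993 120.        ]]
glass scene [[706.04222525 222.78632918 120.        ]]
[702.17289693 219.1125558  118.54823386]
[706.08719342 222.22466349 121.27159327]
```

```bash
python3 -m pendant '{"grip":[8.7,8.7,8.7,8.7,8.7],"delta_pos":[[4.5,-3.9,0],[9,-7.8,0],[13.4,-11.6,0],[17.8,-15.5,0],[22.3,-19.4,0]],"roll":[0,0,0,0,0]}'
python3 -m pendant '{"grip":[7,7,7,7,7],"delta_pos":[[4.5,-3.9,0],[9,-7.8,0],[13.4,-11.6,0],[17.8,-15.5,0],[22.3,-19.4,0]],"roll":[-0.18,-0.36,-0.54,-0.72,-0.9]}'
python3 -m pendant '{"grip":[5,5,5],"delta_pos":[[0,0,0],[0,0,0],[0,0,0]],"roll":[-0.1,-0.22,-0.22]}'
python3 - <<'E'
from h import *
im,d=snap('wrist','pics/w1.png'); o=env.get_obs(); print(o['eef_pos'],o['tool_rot'],o['joint_positions'])
E
```

```text
t: 0.72
eef_pos: [319.7, -393.0, 222.4]
tool_rot: [[0.975, 0.223, -0.0], [0.223, -0.975, 0.0], [-0.0, -0.0, -1.0]]
ft_force: [0.5, -0.3, 0.4]
grip_width: 87.1
finger_force: 0.0
t: 1.35
eef_pos: [493.8, -154.4, 222.5]
tool_rot: [[0.426, 0.905, -0.0], [0.905, -0.426, -0.0], [-0.0, 0.0, -1.0]]
ft_force: [0.6, -0.1, -0.2]
grip_width: 69.9
finger_force: 0.0
t: 1.72
eef_pos: [493.0, -155.9, 222.2]
tool_rot: [[0.225, 0.974, -0.001], [0.974, -0.225, 0.0], [0.0, -0.001, -1.0]]
ft_force: [-0.4, 0.3, 0.4]
grip_width: 52.4
finger_force: 0.0
[ 492.98675538 -156.02667228  222.32949172] [[ 2.26797770e-01  9.73941785e-01 -4.14137639e-04]
 [ 9.73941869e-01 -2.26797710e-01  1.87451895e-04]
 [ 8.86417654e-05 -4.45859658e-04 -9.99999897e-01]] [ 0.65988285  0.09262912 -0.46424828  1.76395256  0.04294325  1.29545217
 -0.04313641]
```

View pics/w1.png

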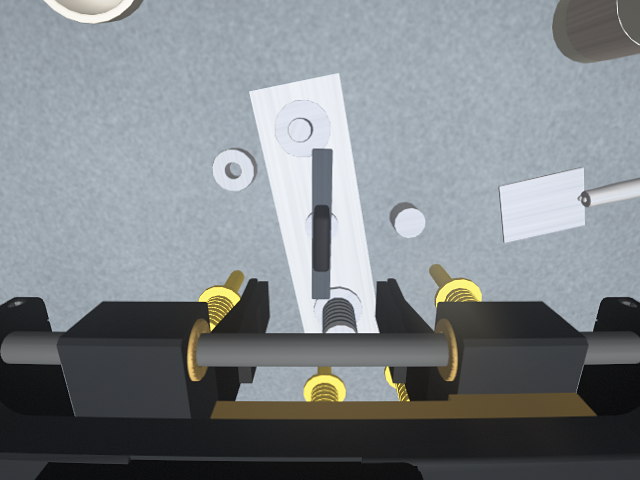

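Wrist view: the keeper bar stands upright at (321,238), in line with tool x and centred between the fingers. The slim plunger is at (300,130) and the wide head at (340,315).

Run:
```python
from h import *
im,P=cloud('wrist'); f=np.load('wrist.npz'); z=P[...,2]
v,u=np.mgrid[:480,:640]
hsv=cv2.cvtColor(im,cv2.COLOR_RGB2HSV)
R=f['R'];p=f['p']
def show(nm,m):
    q=P[m]; rc=cv2.minAreaRect(q[:,:2].astype(np.float32)); c=np.array([*rc[0],0])
    print(nm,m.sum(),np.round(rc[0],1),np.round(rc[1],1),round(rc[2],1),'z',np.median(q[:,2]).round(1),'tool',((c-p)@R)[:2].round(1))
box=(u>240)&(u<385)&(v>70)&(v<300)
show('slimhead',box&(v<160)&(abs(z-129)<3))
show('bar',box&(z>130)&(v>180)&(v<280)&(u>308)&(u<335))
show('tongue',box&(abs(z-94)<4)&(hsv[...,2]<110)&(u>300)&(u<340))
show('docktop',box&(abs(z-84)<5))
for uv,zz in(((300,130),129),((340,327),137),((321,151),96),((321,297),96)): print(uv,onplane('wrist',*uv,zz,p,R).round(1))
```

```text
slimhead 416 [494.6 -77.8] [14.3 15. ] 76.8 z 128.3 tool [ 76.4 -15.9]
bar 915 [ 492.2 -156.7] [41.  11.4] 76.7 z 137.3 tool [-1.  -0.4]
tongue 154 [ 491.4 -158.5] [129.9  22.7] 80.6 z 95.5 tool [-3.  -0.8]
docktop 14442 [ 492.  -138.8] [193.1  69.6] 87.7 z 83.3 tool [16.3 -4.7]
(300, 130) [495.4 -77.9 129. ]
(340, 327) [ 490.5 -225.5  137. ]
(321, 151) [505.3 -96.9  96. ]
(321, 297) [ 477.2 -217.6   96. ]
```

```bash
python3 -m pendant '{"grip":[5,5,5,5,5],"delta_pos":[[-0.1,0,4],[-0.1,0,8],[-0.1,0,11],[-0.1,0,11.8],[-0.1,0,11.8]],"roll":[0,0,0,0,0]}' 
python3 -m pendant '{"grip":[1,1,1,1,1],"delta_pos":[[0,0,0],[0,0,0],[0,0,0],[0,0,0],[0,0,0]],"roll":[0,0,0,0,0]}' 25
```

```text
t: 2.4
eef_pos: [493.0, -157.0, 104.9]
tool_rot: [[0.225, 0.974, -0.0], [0.974, -0.225, 0.0], [0.0, -0.0, -1.0]]
ft_force: [-0.0, -0.1, 0.8]
grip_width: 50.0
finger_force: 0.0
t: 3.02
eef_pos: [492.3, -156.9, 104.5]
tool_rot: [[0.224, 0.975, -0.002], [0.975, -0.224, 0.0], [-0.0, -0.002, -1.0]]
ft_force: [-4.9, 1.2, 3.4]
grip_width: 12.6
finger_force: 2.6
```

```bash
python3 -m pendant '{"grip":[1,1,1,1,1],"delta_pos":[[0,0,0],[0,0,0],[0,0,0],[0,0,0],[0,0,0]],"roll":[0,0.16,0.32,0.48,0.64]}' 25
python3 -m pendant '{"grip":[1,1,1,1,1],"delta_pos":[[0,0,0],[0,0,0],[0,0,0],[0,0,0],[0,0,0]],"roll":[0.16,0.32,0.48,0.64,0.7]}'
python3 -m pendant '{"grip":[1,1],"delta_pos":[[0,0,0],[0,0,0]],"roll":[0,0]}'
```

```text
t: 3.65
eef_pos: [492.0, -156.8, 104.5]
tool_rot: [[0.765, 0.644, -0.002], [0.644, -0.765, 0.0], [-0.001, -0.002, -1.0]]
ft_force: [-5.3, 1.9, 4.6]
grip_width: 12.0
finger_force: 25.0
t: 4.28
eef_pos: [491.9, -156.6, 104.5]
tool_rot: [[1.0, 0.001, -0.002], [0.001, -1.0, 0.0], [-0.002, -0.0, -1.0]]
ft_force: [-6.1, 0.7, 5.4]
grip_width: 11.8
finger_force: 25.0
t: 4.53
eef_pos: [492.0, -156.6, 104.5]
tool_rot: [[1.0, 0.005, -0.002], [0.005, -1.0, 0.001], [-0.002, -0.001, -1.0]]
ft_force: [-6.1, 2.0, 4.7]
grip_width: 11.8
finger_force: 25.0
```

```bash
python3 -m pendant '{"grip":[5,5,5,5,5],"delta_pos":[[0,0,0],[0,0,0],[0,0,-2],[0,0,-5],[0,0,-7]],"roll":[0,0,0,0,0]}'
python3 -m pendant '{"grip":[5,5,5,5,5],"delta_pos":[[-0.1,4,0],[-0.3,8,0],[-0.3,8,0],[-0.3,8,0],[-0.3,8,0]],"roll":[0,0.04,0.04,0.04,0.04]}'
python3 - <<'E'
from h import *
f=snap('wrist','pics/w2.png'); o=env.get_obs(); p,R=o['eef_pos'],o['tool_rot']; print(p)
im,P=cloud('wrist'); z=P[...,2]; v,u=np.mgrid[:480,:640]
m=(abs(z-137)<4)&(abs(P[...,0]-489)<25)&(abs(P[...,1]+237)<22); q=P[m]
print(m.sum(),cv2.minAreaRect(q[:,:2].astype(np.float32)))
m=(abs(z-137)<4)&(abs(P[...,0]-492)<40)&(abs(P[...,1]+157)<30); q=P[m]; print('bar',m.sum(),cv2.minAreaRect(q[:,:2].astype(np.float32)))
E
```

```text
t: 5.15
eef_pos: [493.5, -157.1, 175.9]
tool_rot: [[1.0, 0.005, 0.001], [0.005, -1.0, -0.0], [0.001, 0.0, -1.0]]
ft_force: [-0.1, -0.3, 0.0]
grip_width: 48.1
finger_force: 0.0
t: 5.78
eef_pos: [490.5, -236.3, 174.3]
tool_rot: [[0.999, -0.035, -0.0], [-0.035, -0.999, 0.001], [-0.0, -0.001, -1.0]]
ft_force: [-0.1, 0.7, -0.9]
grip_width: 50.1
finger_force: 0.0
[ 490.486722   -236.22387688  174.41064929]
1602 ((488.5878601074219, -237.6499786376953), (27.18920135498047, 27.098155975341797), 26.94512939453125)
bar 1382 ((492.19537353515625, -158.00796508789062), (41.744300842285156, 12.227452278137207), 0.09304893761873245)
```

View pics/w2.png

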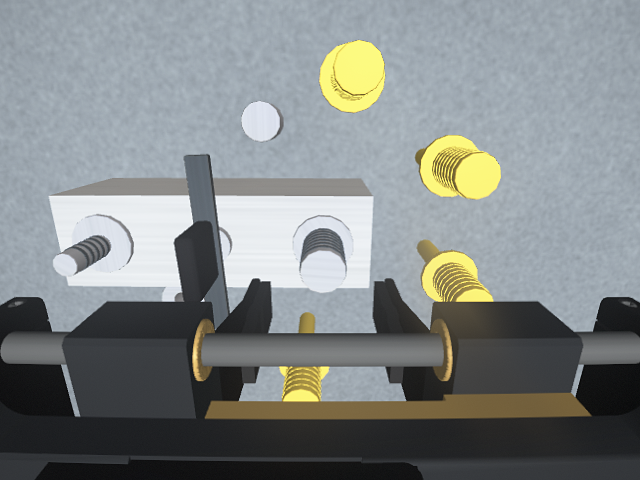

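The wide plunger's head, at (323,270), is free of the tongue, which is now swung across the dock at (205,220). Next is the descent to grasp it.

```bash
python3 -m pendant '{"grip":[5,5,5,5,5],"delta_pos":[[-0.15,0,2.5],[-0.15,0,5],[-0.15,0,7],[-0.15,0,7.7],[-0.15,0,7.7]],"roll":[0,0,0,0,0]}' 
python3 -m pendant '{"grip":[2,2,2,2,2],"delta_pos":[[0,0,0],[0,0,0],[0,0,0],[0,0,0],[0,0,0]],"roll":[0,0,0,0,0]}' 25
```

```text
t: 6.45
eef_pos: [488.9, -236.6, 97.6]
tool_rot: [[0.999, -0.035, -0.0], [-0.035, -0.999, 0.0], [-0.0, -0.0, -1.0]]
ft_force: [0.3, 0.3, 0.2]
grip_width: 49.8
finger_force: 0.0
t: 7.08
eef_pos: [489.1, -237.0, 98.0]
tool_rot: [[0.999, -0.035, 0.001], [-0.035, -0.999, -0.0], [0.001, 0.0, -1.0]]
ft_force: [-1.8, 0.7, 5.4]
grip_width: 27.3
finger_force: 25.0
```

```bash
python3 -m pendant '{"grip":[2,2,2,2,2],"delta_pos":[[0,0,-1],[0,0,-3],[0,0,-5.5],[0,0,-8.5],[0,0,-8.8]],"roll":[0,0,0,0,0]}' 
python3 -m pendant '{"grip":[2,2,2,2,2],"delta_pos":[[0,-2,0],[2,-2.7,0],[5.4,-2.7,0],[5.4,-2.7,0],[5.4,-2.7,0]],"roll":[0,0,0,0,0]}'
python3 - <<'E'
from h import *
snap('scene','pics/s3.png'); snap('top','pics/t3.png')
E
```

```text
t: 7.7
eef_pos: [489.8, -237.3, 187.4]
tool_rot: [[0.999, -0.035, 0.003], [-0.035, -0.999, -0.001], [0.003, 0.001, -1.0]]
ft_force: [0.8, 0.3, -4.1]
grip_width: 27.3
finger_force: 25.0
t: 8.32
eef_pos: [543.4, -211.1, 184.3]
tool_rot: [[0.999, -0.034, -0.002], [-0.034, -0.999, 0.001], [-0.002, -0.001, -1.0]]
ft_force: [-0.3, 0.7, -4.8]
grip_width: 27.1
finger_force: 25.0
```

```bash
python3 -m pendant '{"grip":[2,2,2,2,2],"delta_pos":[[0,0,2],[0,0,4],[0,0,5.5],[0,0,5.7],[0,0,5.7]],"roll":[0,0,0,0,0]}' 
python3 -m pendant '{"grip":[2,2,2,2,2],"delta_pos":[[-0.6,0,0],[-1.3,0,0],[-2.2,0,0],[-3.1,0,0],[-4,0,0]],"roll":[0,0,0,0,0]}'
python3 -m pendant '{"grip":[2,2,2,2],"delta_pos":[[-0.7,0,0],[-1.4,0,0],[-1.4,0,0],[-1.4,0,0]],"roll":[0,0,0,0]}'
python3 - <<'E'
from h import *
snap('scene','pics/s4.png')
a=cv2.imread('pics/s4.png')[120:310,120:360]; cv2.imwrite('pics/s4c.png',cv2.resize(a,(720,570)))
E
```

```text
t: 9.05
eef_pos: [544.0, -211.9, 129.1]
tool_rot: [[0.999, -0.035, 0.001], [-0.035, -0.999, -0.0], [0.001, 0.0, -1.0]]
ft_force: [-0.1, -0.3, -3.4]
grip_width: 27.3
finger_force: 25.0
t: 9.68
eef_pos: [503.8, -210.5, 129.0]
tool_rot: [[0.999, -0.035, 0.002], [-0.035, -0.999, -0.0], [0.002, 0.0, -1.0]]
ft_force: [4.6, -0.6, -4.2]
grip_width: 27.3
finger_force: 25.0
t: 10.18
eef_pos: [489.6, -210.1, 128.7]
tool_rot: [[0.999, -0.035, -0.0], [-0.035, -0.999, -0.0], [-0.0, 0.0, -1.0]]
ft_force: [1.5, -0.8, -1.2]
grip_width: 27.3
finger_force: 25.0
```

View pics/s4c.png

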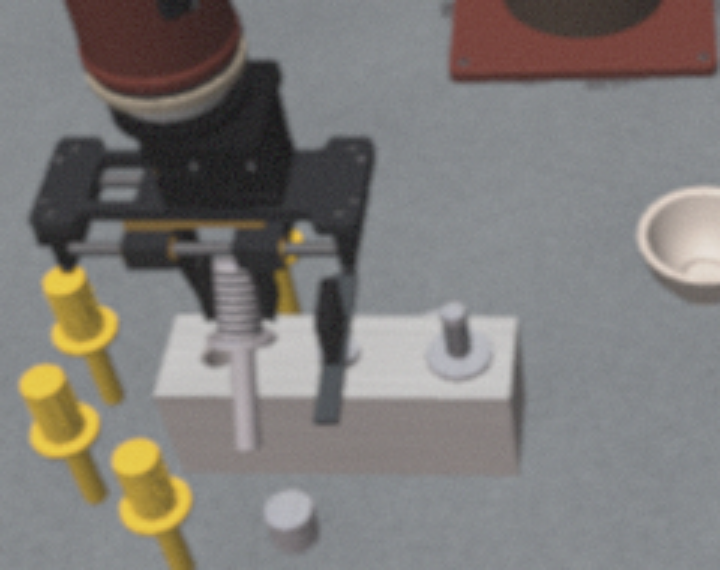

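The plunger leans over the dock's back edge as intended, tip at about crop (246,445), with the head held between the pads. Now I'll grip firmly, lift and measure the tilt.

```bash
python3 -m pendant '{"grip":[2,2,2,2,2],"delta_pos":[[0,0,0],[0,0,0],[0,0,-3],[0,0,-7],[0,0,-11]],"roll":[0,0,0,0,0]}' 60
python3 -m pendant '{"grip":[2,2],"delta_pos":[[0,0,0],[0,0,0]],"roll":[0,0]}'
cat > tilt.py <<'E'
from h import *
import sys
def fit(n,show=True):
    im,P=cloud(n); o=env.get_obs(); p,R=o['eef_pos'],o['tool_rot']
    g=p-19*R[:,2]
    L=(P-g)@R            # tool coords about grasp point
    # below the fingers, near the tool xz plane; shaft only
    hsv=cv2.cvtColor(im,cv2.COLOR_RGB2HSV)
    m=(L[...,2]>30)&(L[...,2]<105)&(abs(L[...,1])<14)&(L[...,0]>-5)&(L[...,0]<95)&(L[...,0]>L[...,2]*.35)
    q=L[m]; 
    # axis: PCA on points beyond shoulder
    s=q@np.array([np.sin(.61),0,np.cos(.61)]); q=q[(s>40)&(s<106)]
    c=np.median(q,0); w=np.linalg.svd(q-q.mean(0),full_matrices=False)[2][0]; w*=np.sign(w[2])
    print(n,len(q),'dir(tool)',w.round(3),'tilt',np.degrees(np.arctan2(w[0],w[2])).round(1),'side',np.degrees(np.arctan2(w[1],w[2])).round(1),'centre',q.mean(0).round(1),'smax',(q@w).max().round(1))
for n in sys.argv[1:]: snap(n,f'pics/{n}_{int(env.get_obs()["t"]*100)}.png'); fit(n)
E
python3 tilt.py wrist scene top
```

```text
t: 10.85
eef_pos: [488.8, -209.6, 238.8]
tool_rot: [[0.999, -0.035, -0.003], [-0.035, -0.999, 0.001], [-0.003, -0.001, -1.0]]
ft_force: [0.9, -0.3, -3.0]
grip_width: 26.3
finger_force: 60.0
t: 11.1
eef_pos: [488.9, -209.7, 237.0]
tool_rot: [[0.999, -0.035, -0.002], [-0.035, -0.999, 0.001], [-0.002, -0.001, -1.0]]
ft_force: [-0.7, -0.0, -5.2]
grip_width: 26.8
finger_force: 60.0
wrist 1974 dir(tool) [ 0.554 -0.001  0.832] tilt 33.7 side -0.1 centre [45.6  1.3 57.7] smax 105.1
scene 330 dir(tool) [ 0.557 -0.001  0.83 ] tilt 33.9 side -0.1 centre [46.  -3.3 57. ] smax 105.8
  return _methods._mean(a, axis=axis, dtype=dtype,
  ret = um.true_divide(
tilt.py:13: RuntimeWarning: Mean of empty slice.
  c=np.median(q,0); w=np.linalg.svd(q-q.mean(0),full_matrices=False)[2][0]; w*=np.sign(w[2])
Traceback (most recent call last):
  File "tilt.py", line 15, in <module>
    for n in sys.argv[1:]: snap(n,f'pics/{n}_{int(env.get_obs()["t"]*100)}.png'); fit(n)
                                                                                  ~~~^^^
  File "tilt.py", line 13, in fit
    c=np.median(q,0); w=np.linalg.svd(q-q.mean(0),full_matrices=False)[2][0]; w*=np.sign(w[2])
                        ~~~~~~~~~~~~~~~~~~~~~~~~~~~~~~~~~~~~~~~~~~~~~~~~~^^^
IndexError: index 0 is out of bounds for axis 0 with size 0
```

```bash
python3 -m pendant '{"grip":[2,2,2,2,2],"delta_pos":[[0,-2,-2],[0.8,-6,-4],[1.8,-10,-4],[2.8,-15,-4],[3.9,-20,-4]],"roll":[0,0,0,0,0]}'
python3 -m pendant '{"grip":[2,2,2,2,2],"delta_pos":[[1,-5,0],[2,-10,0],[3,-15,0],[3.7,-19,0],[4,-21.4,0]],"roll":[0,0,0,0,0]}'
python3 -m pendant '{"grip":[2,2,2,2],"delta_pos":[[0,-1,0],[0,-1,0],[0,-1,0],[0,-1,0]],"roll":[-0.06,-0.11,-0.11,-0.11]}'
python3 - <<'E'
from h import *
snap('wrist','pics/w5.png'); o=env.get_obs(); print(o['joint_positions'].round(2))
E
python3 tilt.py scene
```

```text
t: 11.88
eef_pos: [535.5, -10.1, 277.6]
tool_rot: [[0.999, -0.036, -0.002], [-0.036, -0.999, 0.0], [-0.002, -0.0, -1.0]]
ft_force: [0.6, 0.6, -2.8]
grip_width: 26.7
finger_force: 60.0
t: 12.5
eef_pos: [582.7, 203.5, 277.0]
tool_rot: [[0.999, -0.033, -0.003], [-0.033, -0.999, 0.001], [-0.003, -0.0, -1.0]]
ft_force: [0.6, -0.1, -3.8]
grip_width: 26.9
finger_force: 60.0
t: 13.0
eef_pos: [583.6, 210.6, 278.0]
tool_rot: [[0.997, 0.073, -0.001], [0.073, -0.997, -0.0], [-0.001, 0.0, -1.0]]
ft_force: [0.4, -0.5, -3.6]
grip_width: 26.3
finger_force: 60.0
[ 0.06  0.31 -0.61  1.43  0.18  1.46 -2.05]
scene 405 dir(tool) [ 0.566 -0.026  0.824] tilt 34.5 side -1.8 centre [45.6  1.5 56.4] smax 105.1
```

View pics/w5.png

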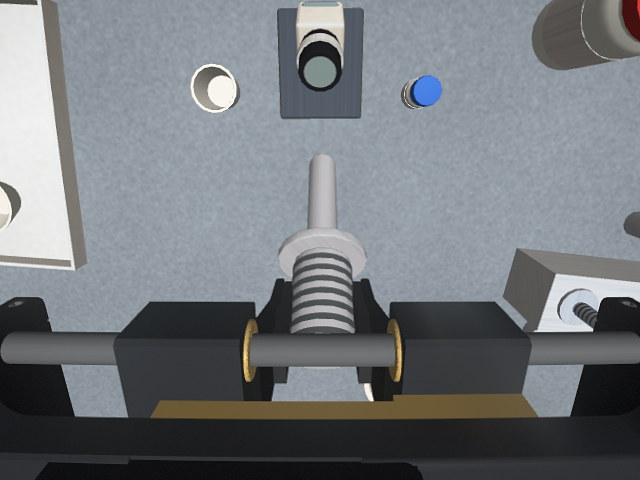

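Wrist view: the plunger points along the camera's axis, tip end at (322,156), glass at (320,71), base plate edges at u≈280 and 362. Now I'll refine the glass position and yaw, and the tip position.

Run:
```python
from h import *
f=np.load('wrist.npz'); p,R=f['p'],f['R']; im,P=cloud('wrist')
g=P[64:79,313:328].reshape(-1,3); print('glass depth',np.nanmean(g,0).round(1)); 
n=np.linalg.svd(g-g.mean(0))[2][2]; print('glass normal',n.round(2))
G=onplane('wrist',320,71,120,p,R); print('glass ray',G.round(1))
e=onplane('wrist',np.array([279.,282,363,361]),np.array([12.,118,12,117]),14,p,R); print(e.round(1))
for a,b in((0,1),(2,3),(3,1)): d=e[a]-e[b] if b!=1 or a==0 else e[1]-e[3]; print(np.degrees(np.arctan2(d[1],d[0])).round(1))
L=(P-(p-19*R[:,2]))@R
im_=np.arange(150,232,8)
for v in im_:
    row=[u for u in range(295,350) if 20<L[v,u,2]<110 and L[v,u,0]>15]
    if row: uu=int(np.mean(row)); print(v,row[0],row[-1],L[v,uu].round(1))
```

```text
glass depth [704.3 220.1 120. ]
glass normal [-0.58 -0.01  0.81]
glass ray [704.4 220.1 120. ]
[[770.5 267.6  14. ]
 [665.9 260.1  14. ]
 [776.7 181.4  14. ]
 [673.3 172.9  14. ]]
4.1
4.7
94.8
158 312 332 [61.5  0.9 79.9]
166 310 335 [57.6  0.9 72.9]
174 310 335 [53.8  0.9 67.2]
182 309 335 [50.   0.9 62.3]
190 309 336 [46.4  0.9 57.3]
198 310 336 [43.   1.5 52.2]
206 309 336 [nan nan nan]
214 308 336 [36.4  0.9 43. ]
222 308 337 [33.8  0.9 36.6]
```

```bash
python3 -m pendant '{"grip":[2,2,2,2,2],"delta_pos":[[0.7,0,1],[1.5,0,2.1],[2.4,0,3.4],[3.2,0,4.5],[3.5,0,5]],"roll":[0,0,0,0,0]}'
python3 -m pendant '{"grip":[2,2,2,2,2],"delta_pos":[[0,0,0],[0,0,0],[0,0,0],[0,0,0],[0,0,0]],"roll":[0,0,0,0,0]}'
python3 tilt.py wrist scene
python3 - <<'E'
from h import *
import glob,os
s=cv2.imread(sorted(glob.glob('pics/scene_*.png'),key=os.path.getmtime)[-1]); w=cv2.imread(sorted(glob.glob('pics/wrist_*.png'),key=os.path.getmtime)[-1])
cv2.imwrite('pics/fin.png',np.hstack([cv2.resize(s[190:400,330:540],(400,400)),cv2.resize(w[0:400,120:520],(400,400))]))
im,P=cloud('wrist')
G=np.array([704.3,220.1,120]); d=np.array([-.574*.997,-.574*.0785,.819])
f=np.load('wrist.npz'); p,R=f['p'],f['R']; print('tip est vs focus',(p+R@np.array([57,.5,67])-(G+50*d)).round(1))
E
```

```text
t: 13.72
eef_pos: [618.8, 213.4, 227.0]
tool_rot: [[0.997, 0.074, -0.002], [0.074, -0.997, -0.0], [-0.002, 0.0, -1.0]]
ft_force: [0.1, 0.3, -4.4]
grip_width: 26.5
finger_force: 60.0
t: 14.35
eef_pos: [618.6, 213.6, 228.8]
tool_rot: [[0.997, 0.075, 0.0], [0.075, -0.997, 0.0], [0.0, -0.0, -1.0]]
ft_force: [0.0, -0.1, -3.5]
grip_width: 26.4
finger_force: 60.0
wrist 1969 dir(tool) [ 0.555 -0.002  0.832] tilt 33.7 side -0.1 centre [45.2  1.1 58.1] smax 105.2
scene 374 dir(tool) [0.555 0.003 0.832] tilt 33.7 side 0.2 centre [45.7  2.1 56.5] smax 105.0
tip est vs focus [-0.2 -0.5  0.9]
```

View pics/fin.png

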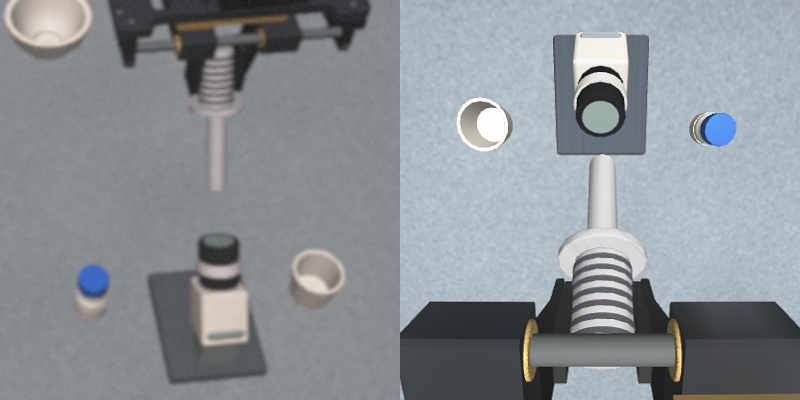

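The plunger's tip, at (217,188) on the left and (602,157) on the right, faces the glass. It is within about 1 mm of the focus point and 1.3° of the viewing axis, and clear of everything, so I'm handing in.

```bash
python3 -c "
from bench import env
print(env.close_job())"
```

```text
the job is handed in; nothing more can be done
None
```

The job is handed in at about 14.5 s of the 58 s: keeper turned clear (about 1.53 rad) and the wide-headed plunger held still, with its tip by my measurement within about 1 mm of the focus point and 1.3° of the lens axis; no verdict came back. The tilt was made by leaning its shaft on the dock's back edge, since the pendant cannot tilt the tool.

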